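# Stack two culture dishes on spacer bars in the drying tray

### The arm

A 6-joint arm with a two-finger parallel gripper is mounted at the origin on a cart in front of the work surface, level with it; the furniture and walls round the work are solid. World frame = base frame: x ahead of the robot, y to its left, z up, the work surface at z = 0. Lengths are in mm, angles in rad, forces in N, time in s.
With the tool pointing down it reaches from about 400 to 925 mm from the base axis. Payload 12.5 kg.
Tool frame: the origin (TCP) lies at the very end of the fingers, on their centre line; the grasp point (between the pads) lies 19 mm behind it; z points along the fingers, x is the direction in which the jaws open and shut, and the axes are right-handed (so a half turn about z gives the same grasp; the last joint's range is limited). The gripper opens to 95 mm and grips with 3 to 60 N. Pads are 20 mm wide; open, the fingers measure 119 mm over their backs; the gripper's body (75 mm by 180 mm) begins 59 mm behind the grasp point.
Start: joints at [-1.36, 0.491, 1.559, -0, 1.092, -0.106], TCP at [194.728, -593.909, 214.661] pointing down, gripper open.
Joint ranges: [-3.1, 3.1], [-0.84, 2.19], [0.05, 2.79], [-1.13, 4.28], [0.06, 2.93], [-2.69, 2.69]. Speed limits (rad/s): [2.22, 2.22, 2.79, 3.14, 3.14, 3.14].

### API

Orientations are given as [roll, pitch, yaw] about the fixed x, y, z axes, in that order (R = Rz(yaw) Ry(pitch) Rx(roll)).
In Python, from cell import env gives the robot as it stands.
- The arm moves only by the tool arm_command, never from a script. Its argument "motion" is one flat list of numbers, 7 for each row, row after row: the opening, from -1 (shut) to 1 (fully open), then the shift along the tool's x, y, z in mm, then the turn, a rotation vector about the tool's x, y, z in degrees. In form: [fingers, dx, dy, dz, rx, ry, rz, fingers, dx, dy, dz, rx, ry, rz, ...]. A call has 1 to 20 rows; each row is the pose to reach, as a shift and turn from the pose commanded when the call began, along the tool's axes at that moment; what a row does not reach only later rows make up. A row lasts 1/10 s, in which the tool goes at most 50 mm and 8.59 degrees, less where a joint would pass 70% of its speed; a pose out of reach is approached as far as the arm can. A call with a gripper value outside its range is refused whole. The fingers move at their own pace and stop on an object; the grip force is fixed at half the most. Time passes only in rows, so rows that repeat a pose let the fingers close. It gives the time, the measured TCP pose, the force and the opening at its end, in the units of the state.
- env.state(): the state, without advancing time (a new reading comes with each control period).
- env.read_camera(name): name is "side" or "top"; returns (picture, depth): 480x640x3 uint8, red, green, blue; 480x640 float32, mm along the optical axis (not along the pixel's ray), 0 where there is no reading.
- env.calibration(name): a dict with "fx", "fy", "cx", "cy" (pixels), "distortion" ([k1, k2, p1, p2, k3] as OpenCV has them; the pictures are not rectified), "cam_to_world" (4x4, takes a point from camera to world coordinates). Camera axes: x right, y down, z forward; pixel columns grow to the right and rows downward; lengths in mm; the calibration is good to about 2 mm. A picture is of the moment at which its call begins. calibration takes no time and is no camera call.
- env.job_done(): hands the job in, once; it reports no verdict.
Trained networks look in the newest picture that a camera, given by its name, has taken for a name from the list of things; names that differ only in an ending like _2 or _b are one class to them, and where a whole thing is asked for, a point or a joint stands for the part that bears it (a point fixed in the world has none). Each returns a list of dicts, best first, with "confidence" (0 to 1); they miss things now and then, are a little off and sometimes report something else, mostly with a low value. They report only what shows in the picture. A call takes as long as a camera call.
- env.recognise(camera, label): "location" ([column, row] in pixels, amid what is visible of it).
- env.silhouettes(camera, label): "region" (480x640 bool, what is visible of it) and "location" ([column, row] in pixels, amid what is visible of it).
- env.spot_point(camera, label): "location" ([column, row] in pixels: a listed point, or the origin of a listed thing).
The state is a dict: "t": time; "joints": joint angles; "qvel": joint speeds; "tau": joint torques, N m; "eef_pos": TCP position; "tcp_rot": TCP orientation; "ft_force": force on the tool from outside, world axes, zero at the start; "moment": the same for the moment, N m; "opening": opening from 0.0 (shut) to 1.0 (fully open).
Only numpy, scipy, OpenCV 4.12 (cv2) and the standard library are available. Lean on these libraries where they do the work, as an engineer would, in place of code of your own. Each camera call takes 0.05 s, during which the arm holds its last target.

### The job

Stack the two beige culture dishes in the white drying tray with air between them: first stand one dish in the middle of the tray floor, then lay the two long blue spacer bars across the tray, one in each pair of notches, and last set the other dish flat and centred on the two bars. Keep the dishes level all the way. The clear resin disc with an insect and the short blue bar do not belong in the tray: leave them where they lie.

Things in the scene. Friction and masses are not known exactly. Their poses are not given: they have to be found in the camera images.
- tray: white fixed drying tray, 160 (x) by 120 mm (y); origin: centre of its underside, z up. Floor top at z = 6 mm, with a thin grey ring of 40 mm radius in its middle. Open along x but for 14 mm high lips at |x| = 75 to 80 mm. Two walls along x at |y| = 50 to 60 mm, 18 mm high, 40 mm for |x| < 46 mm, with notches on top between teeth that rise to z = 48 mm. A dish on the bars has its underside at z = 52 mm.
- notch_near (a point): middle of the near pair of notches (one in each tray wall, blue stripe on the notch floor): the point midway between the two walls at tray x = -22 mm, y = 0, at the height of the notch floors, z = 40 mm. Notches are 30 mm wide (tray x), 8 mm deep. A bar through the pair lies along the tray's y, its underside at this height. Axes as the tray's.
- notch_far (a point): the same for the far pair of notches, at tray x = +22 mm
- dish_a_mid (a point): one of two alike closed petri dishes filled with beige medium: round, 68 mm across the lid, 15 mm high (foot 62 mm across, lid from 4 mm up, fixed). The point is its centre, half-way up (7.5 mm above the underside); z is up. The two dishes may change roles.
- dish_b_mid (a point): one of two alike closed petri dishes filled with beige medium: round, 68 mm across the lid, 15 mm high (foot 62 mm across, lid from 4 mm up, fixed). The point is its centre, half-way up (7.5 mm above the underside); z is up. The two dishes may change roles.
- bar_a_mid (a point): one of two alike long blue plastic spacer bars with a white band near each end, 12 x 132 x 12 mm, lying flat. The point is its centre, 6 mm above its underside; its y axis runs along the bar, z is up. Either bar may go in either pair of notches.
- bar_b_mid (a point): one of two alike long blue plastic spacer bars with a white band near each end, 12 x 132 x 12 mm, lying flat. The point is its centre, 6 mm above its underside; its y axis runs along the bar, z is up. Either bar may go in either pair of notches.
- resin_disc_mid (a point): look-alike to leave alone: round whitish clear resin disc with an insect in it, 67 mm across, 24 mm high; the point is its centre, 12 mm above its underside
- short_bar_mid (a point): look-alike to leave alone: a short blue bar with white bands, 12 x 70 x 12 mm, too short to span the tray; the point is its centre, 6 mm above its underside, y along the bar

How it is judged:
By the outcome, as a careful person would: the job done as asked, in the order asked, and still so for the second after the job is handed in, with the robot touching nothing.
It also fails if it takes over 104 s, if anything falls off the work surface, if the arm or the gripper's body presses on something with over 40 N, if the wrist force passes 120 N, or if a joint passes its speed limit or range.

## Working session

There is one attempt and no reset: what is moved stays moved. The work goes in short steps, Python scripts to look and compute and a tool call to move; the robot and the scene stay as the last step left them, time stands still between calls to the robot, and variables do not carry over. Pictures are saved under pics/ and viewed, and the job is handed in when it is done.

Besides the shell and the picture viewer there is one more tool, called after ">>>" as name(argument=value, ...), one argument or row to a line, values as JSON. arm_command: Moves the arm, as the interface text tells. Its arguments: {"type":"object","properties":{"motion":{"type":"array","items":{"type":"number"}}},"required":["motion"]}

```bash
ls; mkdir -p pics; python3 - <<'E'
from cell import env
import cv2, numpy as np
print(env.state())
for n in ("side","top"):
    c=env.calibration(n); print(n,{k:(np.round(v,3).tolist()) for k,v in c.items()})
    p,d=env.read_camera(n); cv2.imwrite(f"pics/{n}0.png",p[:,:,::-1]); np.save(f"{n}0.npy",d)
E
```

```text
pics
{'t': 0.0, 'joints': array([-1.35957757e+00,  4.91572350e-01,  1.55949214e+00,  4.15554784e-05,
        1.09169617e+00, -1.05631334e-01]), 'qvel': array([-1.09601505e-03,  8.64887744e-04, -8.17923000e-04,  6.99931225e-04,
       -1.69707707e-03, -7.20424724e-05]), 'tau': array([ 2.31216982e-03, -6.12636566e+01, -2.58172721e+01,  6.91905781e-02,
        4.83246823e-02, -1.43244242e-04]), 'eef_pos': array([ 194.69149781, -593.62580889,  214.0391064 ]), 'tcp_rot': array([-3.14143286e+00,  1.15760204e-03, -1.25396533e+00]), 'ft_force': array([ 0.11888019,  0.70279822, -0.07541537]), 'moment': array([-0.01474817,  0.02158238, -0.05879674]), 'opening': 0.998087893732243}
side {'fx': 590.828, 'fy': 590.828, 'cx': 316.16, 'cy': 236.08, 'distortion': [-0.006, 0.0, 0.0, 0.0, 0.0], 'cam_to_world': [[-0.912, -0.175, 0.372, -71.004], [-0.41, 0.34, -0.846, 1344.735], [0.021, -0.924, -0.382, 653.915], [0.0, 0.0, 0.0, 1.0]]}
top {'fx': 602.737, 'fy': 602.737, 'cx': 325.517, 'cy': 237.247, 'distortion': [0.021, 0.0, 0.0, 0.0, 0.0], 'cam_to_world': [[-0.005, -0.997, 0.077, 410.26], [-1.0, 0.004, -0.005, -7.84], [0.005, -0.077, -0.997, 1436.186], [0.0, 0.0, 0.0, 1.0]]}
```

View pics/top0.png

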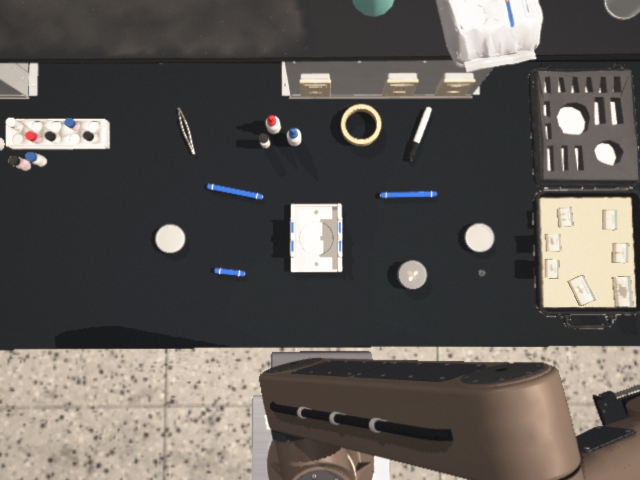

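View pics/side0.png

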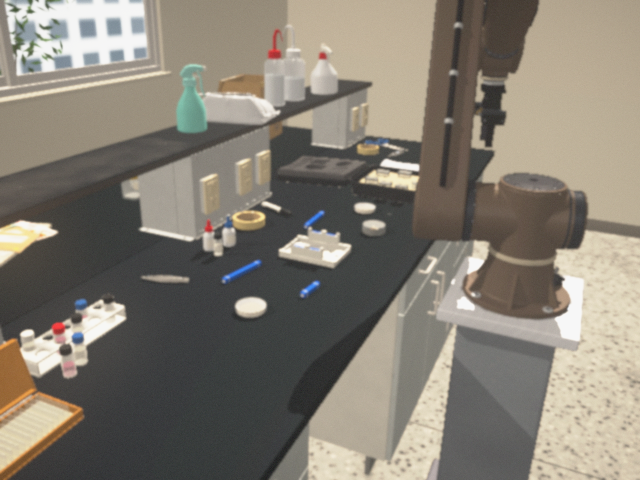

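The top view shows dishes at (171,238) and (480,238), long bars at (235,191) and (408,195), the tray at (317,238), the resin disc at (412,275) and the short bar at (229,272). Next I'll measure them.

```bash
cat > h.py <<'E'
from cell import env
import cv2, numpy as np
from scipy.spatial.transform import Rotation as R
def pix2w(cam,uv,z):
    c=env.calibration(cam); K=np.array([[c['fx'],0,c['cx']],[0,c['fy'],c['cy']],[0,0,1]])
    u=cv2.undistortPoints(np.asarray(uv,float).reshape(-1,1,2),K,np.array(c['distortion'])).reshape(-1,2)
    M=np.array(c['cam_to_world']); d=np.c_[u,np.ones(len(u))]@M[:3,:3].T; o=M[:3,3]
    return o+d*((z-o[2])/d[:,2])[:,None]
def w2pix(cam,P):
    c=env.calibration(cam); K=np.array([[c['fx'],0,c['cx']],[0,c['fy'],c['cy']],[0,0,1]])
    M=np.linalg.inv(np.array(c['cam_to_world'])); 
    return cv2.projectPoints(np.asarray(P,float).reshape(-1,1,3),cv2.Rodrigues(M[:3,:3])[0],M[:3,3],K,np.array(c['distortion']))[0].reshape(-1,2)
E
python3 - <<'E'
from h import *
p,d=env.read_camera("top"); env.read_camera("side")
for l,z in (("dish_a_mid",11),("bar_a_mid",12),("short_bar_mid",12),("resin_disc_mid",20),("tray",20)):
  for cam in ("top","side"):
    for s in env.silhouettes(cam,l):
        if s['confidence']<.2: continue
        m=s['region']; v,u=np.nonzero(m)
        c,sz,a=cv2.minAreaRect(np.c_[u,v].astype(np.float32))
        W=pix2w(cam,np.c_[u,v],z)[:,:2]
        wr=cv2.minAreaRect(W.astype(np.float32))
        print(l,cam,round(s['confidence'],2),"px",np.round(s['location'],1),"n",len(u),"mean",W.mean(0).round(1),"rect",np.round(wr[0],1),np.round(wr[1],1),round(wr[2],1))
for l,z in (("tray",0),("notch_near",40),("notch_far",40),("dish_a_mid",7.5),("bar_a_mid",6)):
  for cam in ("top","side"):
    for s in env.spot_point(cam,l):
        if s['confidence']>.2: print(l,cam,round(s['confidence'],2),np.round(s['location'],1),pix2w(cam,[s['location']],z).round(1))
print(env.state()['t'])
E
```

```text
dish_a_mid top 0.87 px [478.2 236. ] n 700 mean [ 518.2 -377.6] rect [ 517.6 -377.8] [69.1 66.6] 89.7
dish_a_mid side 0.65 px [365.2 209.6] n 138 mean [ 509.7 -367.5] rect [ 509.8 -369.4] [55.3 79.1] 20.6
bar_a_mid top 0.84 px [234.2 192.3] n 286 mean [631.6 204.7] rect [631.8 201.2] [133.1  15.5] 78.7
bar_a_mid top 0.23 px [411.3 275.4] n 669 mean [ 431.7 -217.2] rect [ 431.8 -217.4] [68.5 63.6] 89.8
bar_a_mid side 0.64 px [240.7 272. ] n 234 mean [623.1 219.5] rect [622.8 215.2] [142.3  25.9] 79.8
short_bar_mid top 0.56 px [229.2 270.8] n 151 mean [440.3 213.3] rect [440.6 212.8] [66.9 13.3] 84.0
resin_disc_mid top 0.61 px [409.8 276.7] n 621 mean [ 431.2 -214.8] rect [ 431.7 -214. ] [63.5 63.2] 89.8
resin_disc_mid side 0.53 px [372.7 227.9] n 307 mean [ 421.9 -194.9] rect [ 421.9 -197.8] [ 65.1 121. ] 20.0
tray top 0.71 px [316.2 238.1] n 3372 mean [518.3   8.3] rect [518.8   8.7] [120.5 156. ] 89.7
tray side 0.85 px [317.8 247.4] n 1767 mean [507.3  18.6] rect [505.9   0.7] [169.8 221.6] 1.2
tray top 0.85 [315.9 236.9] [[522.6   7.9   0. ]]
tray side 0.9 [317.2 253.3] [[512.9   6.1   0. ]]
notch_near top 0.69 [317.  242.7] [[506.   5.  40.]]
notch_near side 0.88 [322.8 242. ] [[493.9  14.2  40. ]]
notch_far top 0.67 [316.8 224.4] [[548.6   5.3  40. ]]
notch_far side 0.9 [311.2 237. ] [[535.8  -3.2  40. ]]
dish_a_mid top 0.71 [480.4 235.8] [[ 523.  -383.3    7.5]]
dish_a_mid side 0.58 [367.5 209. ] [[ 504.1 -372.7    7.5]]
bar_a_mid top 0.8 [234.8 191.7] [[631.4 201.3   6. ]]
bar_a_mid side 0.82 [243.6 274. ] [[618.8 215.    6. ]]
1.2
```

```bash
python3 - <<'E'
import cv2
a=cv2.imread("pics/top0.png")
cv2.imwrite("pics/crop1.png",cv2.resize(a[195:285,275:360],None,fx=6,fy=6,interpolation=cv2.INTER_CUBIC))
E
```

```text
(no output)
```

View pics/crop1.png

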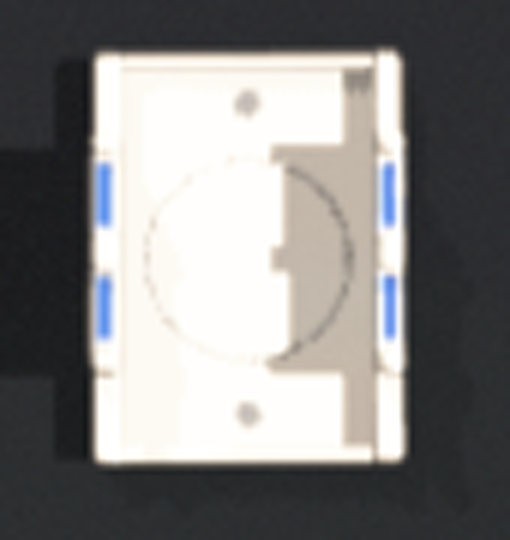

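```bash
cat > meas.py <<'E'
from h import *
def top_objs(pic, verbose=True):
    g=pic.astype(np.float32)
    out={}
    gray=pic.max(2).astype(np.uint8)
    def blob(seed,box,thr,z):
        x,y=seed; x0,x1,y0,y1=x-box,x+box+1,y-box,y+box+1
        sub=gray[y0:y1,x0:x1]; S=8
        up=cv2.resize(sub,None,fx=S,fy=S,interpolation=cv2.INTER_CUBIC)
        m=(up>thr).astype(np.uint8)
        n,lab,st,ce=cv2.connectedComponentsWithStats(m)
        k=1+np.argmax(st[1:,4])
        cs,_=cv2.findContours((lab==k).astype(np.uint8),cv2.RETR_EXTERNAL,cv2.CHAIN_APPROX_NONE)
        c=max(cs,key=cv2.contourArea).reshape(-1,2)
        px=(c+0.5)/S-0.5+[x0,y0]
        W=pix2w("top",px,z)[:,:2].astype(np.float32)
        return W,px
    return blob
E
python3 - <<'E'
from meas import *
pic,d=env.read_camera("top")
b=top_objs(pic)
for nm,seed,box,thr,z in (("dishL",(171,238),24,110,13),("dishR",(480,238),24,110,13),("disc",(412,275),24,100,20),("barL",(235,191),38,90,9),("barR",(408,195),38,90,9),("short",(229,272),24,90,9),("tray",(317,238),42,120,18)):
    W,px=b(seed,box,thr,z); r=cv2.minAreaRect(W); c,rad=cv2.minEnclosingCircle(W)
    e=cv2.fitEllipse(W)
    print(nm,"rect",np.round(r[0],1),np.round(r[1],1),round(r[2],2),"circ",np.round(c,1),round(rad,1),"ell",np.round(e[0],1),np.round(e[1],1))
# depth check
for nm,(x,y) in dict(table=(270,250),dishL=(171,238),dishR=(480,238),disc=(412,275),tray=(310,240),barL=(235,191)).items():
    D=np.median(d[y-2:y+3,x-2:x+3]); c=env.calibration("top"); M=np.array(c['cam_to_world'])
    P=M[:3,:3]@np.array([(x-c['cx'])/c['fx']*D,(y-c['cy'])/c['fy']*D,D])+M[:3,3]; print(nm,P.round(1))
# blue stripes
hsv=cv2.cvtColor(cv2.resize(pic[195:285,275:360],None,fx=8,fy=8,interpolation=cv2.INTER_CUBIC),cv2.COLOR_RGB2HSV)
m=cv2.inRange(hsv,(100,80,120),(125,255,255)); n,l,st,ce=cv2.connectedComponentsWithStats(m)
for i in range(1,n):
    if st[i,4]>100: print("stripe",pix2w("top",[(ce[i]+.5)/8-.5+[275,195]],40).round(1),st[i])
E
```

```text
dishL rect [520.1 352.6] [71.  68.1] 89.78 circ [519.9 352.6] 35.7 ell [520.  352.6] [68.7 71.1]
dishR rect [ 519.3 -378.9] [69.9 68.3] 89.75 circ [ 519.3 -379. ] 35.2 ell [ 519.3 -379. ] [68.9 69.7]
disc rect [ 432.3 -218.5] [67.5 67.6] 89.76 circ [ 432.4 -217.8] 34.5 ell [ 432.3 -218.1] [67.3 67.9]
barL rect [632.7 201.1] [137.5  16.7] 78.28 circ [633.2 201. ] 68.8 ell [632.8 201.7] [ 16.3 207.3]
barR rect [ 623.9 -212.8] [ 16.9 137.8] 1.02 circ [ 623.4 -212.8] 68.9 ell [ 623.8 -215.2] [ 16.4 209.5]
short rect [440.4 212.3] [74.7 16.7] 83.39 circ [441.  212.2] 37.4 ell [440.6 212.5] [16.4 95.7]
tray rect [520.6   7.8] [124.5 163.9] 89.77 circ [520.4   7.8] 100.0 ell [520.1   7.6] [142.2 193.7]
table [491.6 117.3   1.6]
dishL [520.3 350.1  14.6]
dishR [ 517.1 -380.6   15.8]
disc [ 430.3 -216.9   24.3]
tray [514.8  21.9   5.5]
barL [632.  199.9  13.3]
stripe [[542.8  63.5  40. ]] [ 129  220   19   81 1351]
stripe [[542.2 -47.   40. ]] [ 511  220   16   80 1107]
stripe [[499.2 -47.3  40. ]] [ 511  369   16   81 1069]
stripe [[498.9  63.4  40. ]] [ 130  371   18   80 1295]
```

```bash
cat >> h.py <<'E'
def plan(x,y,z,yawdeg):
    s=env.state(); Rc=R.from_euler('xyz',s['tcp_rot']); Rt=R.from_euler('xyz',[np.pi,0,np.radians(yawdeg)])
    d=Rc.inv().apply(np.array([x,y,z])-s['eef_pos']); r=np.degrees((Rc.inv()*Rt).as_rotvec())
    print("t",round(s['t'],2),"pos",s['eef_pos'].round(1),"rpy",np.degrees(s['tcp_rot']).round(2),"F",s['ft_force'].round(1),"open",round(s['opening'],3)," SHIFT",d.round(1),"TURN",r.round(2),"dist",round(np.linalg.norm(d)))
E
python3 -c "
from h import *
plan(519.3,-379,120,0)"
```

```text
t 1.25 pos [ 194.7 -593.9  214.7] rpy [180.    -0.   -71.85] F [-0.3  0.  -1. ] open 1.003  SHIFT [-103.1 -375.4   94.6] TURN [  0.    -0.   -71.85] dist 401
```

>>> arm_command(
  motion=[1, -103.1, -375.4, 94.6, 0, 0, -71.85, 1, -103.1, -375.4, 94.6, 0, 0, -71.85, 1, -103.1, -375.4, 94.6, 0, 0, -71.85, 1, -103.1, -375.4, 94.6, 0, 0, -71.85, 1, -103.1, -375.4, 94.6, 0, 0, -71.85, 1, -103.1, -375.4, 94.6, 0, 0, -71.85, 1, -103.1, -375.4, 94.6, 0, 0, -71.85, 1, -103.1, -375.4, 94.6, 0, 0, -71.85, 1, -103.1, -375.4, 94.6, 0, 0, -71.85, 1, -103.1, -375.4, 94.6, 0, 0, -71.85, 1, -103.1, -375.4, 94.6, 0, 0, -71.85, 1, -103.1, -375.4, 94.6, 0, 0, -71.85],
)

```text
t: 2.45
eef_pos: [518.7, -379.8, 120.4]
tcp_rot: [3.141, -0.0, -0.003]
ft_force: [-0.3, 0.1, 0.1]
opening: 0.999
```

```bash
python3 -c "
from h import *
plan(519.3,-379,20,0)
p,d=env.read_camera('top'); q,e=env.read_camera('side')
a=cv2.resize(p[140:320,380:580],None,fx=3,fy=3); b=cv2.resize(q[130:260,290:440],None,fx=4,fy=4)
b=cv2.resize(q[80:260,290:490],None,fx=3,fy=3)
cv2.imwrite('pics/a1.png',a[:,:,::-1]); cv2.imwrite('pics/b1.png',b[:,:,::-1])
"
```

```text
t 2.45 pos [ 518.7 -379.8  120.4] rpy [ 1.7997e+02 -2.0000e-02 -1.6000e-01] F [-0.3  0.1  0.1] open 0.999  SHIFT [  0.6  -0.8 100.4] TURN [ 0.03 -0.02 -0.16] dist 100
```

View pics/a1.png

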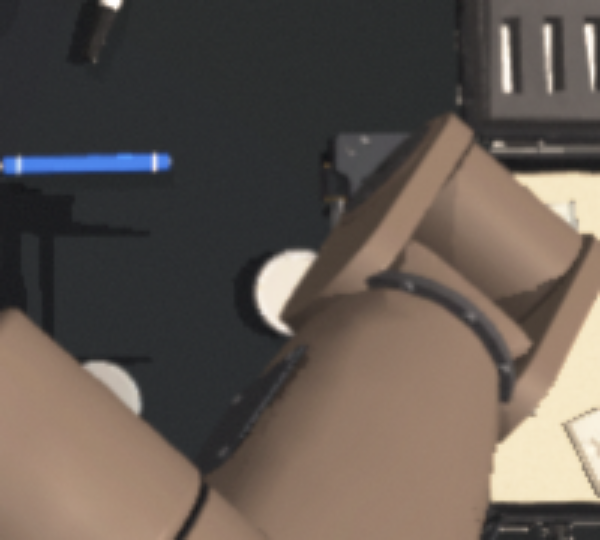

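View pics/b1.png

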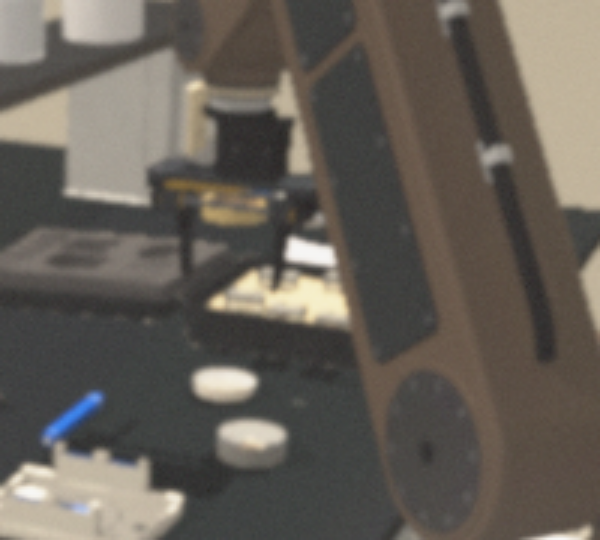

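```bash
python3 -c "
from h import *
s=env.state()['eef_pos']
P=np.array([s+[dx,0,0] for dx in(-59.5,-47.5,47.5,59.5)]); print(((w2pix('side',P)-[290,80])*3).round(1))
print(((w2pix('side',[[519.3,-379,7.5],[520.7,8,6]])-[290,80])*3).round(1))
"
```

```text
[[281.  290.4]
 [270.2 288.8]
 [185.8 276.7]
 [175.4 275.2]]
[[221.3 383. ]
 [ 73.  513. ]]
```

>>> arm_command(
  motion=[1, 0.6, -0.8, 50, 0, 0, -0.16, 1, 0.6, -0.8, 90, 0, 0, -0.16, 1, 0.6, -0.8, 105, 0, 0, -0.16, 1, 0.6, -0.8, 116.5, 0, 0, -0.16, 1, 0.6, -0.8, 116.5, 0, 0, -0.16, 1, 0.6, -0.8, 116.5, 0, 0, -0.16],
)

```text
t: 3.15
eef_pos: [520.5, -378.9, 4.9]
tcp_rot: [3.14, -0.001, 0.003]
ft_force: [0.2, -0.6, -0.4]
opening: 1.001
```

```bash
python3 -c "
from h import *
plan(519.3,-379,3,0)
q,e=env.read_camera('side')
b=cv2.resize(q[120:260,290:440],None,fx=4,fy=4,interpolation=cv2.INTER_CUBIC)
cv2.imwrite('pics/b2.png',b[:,:,::-1])
"
```

```text
t 3.15 pos [ 520.5 -378.9    4.9] rpy [ 1.7992e+02 -8.0000e-02  1.5000e-01] F [ 0.2 -0.6 -0.4] open 1.001  SHIFT [-1.2  0.1  1.9] TURN [ 0.08 -0.08  0.15] dist 2
```

View pics/b2.png

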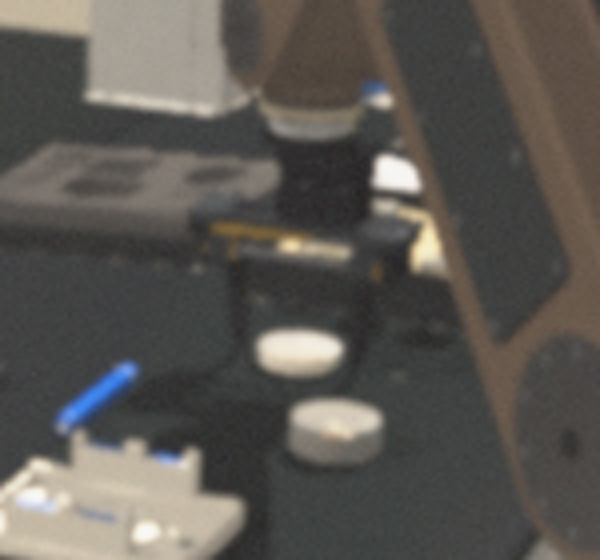

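>>> arm_command(
  motion=[1, -0.6, 0, 1, 0, 0, 0, 0.3, -0.6, 0, 1, 0, 0, 0, -1, -0.6, 0, 1, 0, 0, 0, -1, -0.6, 0, 1, 0, 0, 0, -1, -0.6, 0, 1, 0, 0, 0, -1, -0.6, 0, 1, 0, 0, 0, -1, -0.6, 0, 1, 0, 0, 0],
)

```text
t: 3.9
eef_pos: [519.4, -378.2, 2.6]
tcp_rot: [3.141, -0.0, 0.003]
ft_force: [0.1, -0.4, 1.5]
opening: 0.696
```

```bash
python3 -c "
from h import *
plan(519.3,-379,100,0)
env.read_camera('top')
plan(519.3,-379,100,0)
"
```

```text
t 3.9 pos [ 519.4 -378.2    2.6] rpy [ 1.7999e+02 -0.0000e+00  1.6000e-01] F [ 0.1 -0.4  1.5] open 0.696  SHIFT [ -0.1   0.8 -97.4] TURN [ 0.01 -0.    0.16] dist 97
t 3.95 pos [ 519.4 -378.2    2.6] rpy [ 1.7999e+02 -0.0000e+00  1.6000e-01] F [ 0.6 -0.1  1.7] open 0.696  SHIFT [ -0.1   0.8 -97.4] TURN [ 0.01 -0.    0.16] dist 97
```

>>> arm_command(
  motion=[-1, 0, 0.8, -10, 0, 0, 0, -1, 0, 0.8, -30, 0, 0, 0, -1, 0, 0.8, -60, 0, 0, 0, -1, 0, 0.8, -97, 0, 0, 0, -1, 0, 0.8, -97, 0, 0, 0, -1, 0, 0.8, -97, 0, 0, 0],
)

```text
t: 4.55
eef_pos: [519.5, -379.2, 100.7]
tcp_rot: [3.14, -0.001, 0.003]
ft_force: [1.0, 0.5, -0.8]
opening: 0.7
```

```bash
python3 -c "
from h import *
plan(520.7,8,100,0)
q,e=env.read_camera('side')
b=cv2.resize(q[80:220,290:440],None,fx=4,fy=4,interpolation=cv2.INTER_CUBIC)
cv2.imwrite('pics/b3.png',b[:,:,::-1])
"
```

```text
t 4.55 pos [ 519.5 -379.2  100.7] rpy [ 1.7993e+02 -8.0000e-02  1.6000e-01] F [ 1.   0.5 -0.8] open 0.7  SHIFT [ 2.300e+00 -3.872e+02  2.000e-01] TURN [ 0.07 -0.08  0.16] dist 387
```

View pics/b3.png

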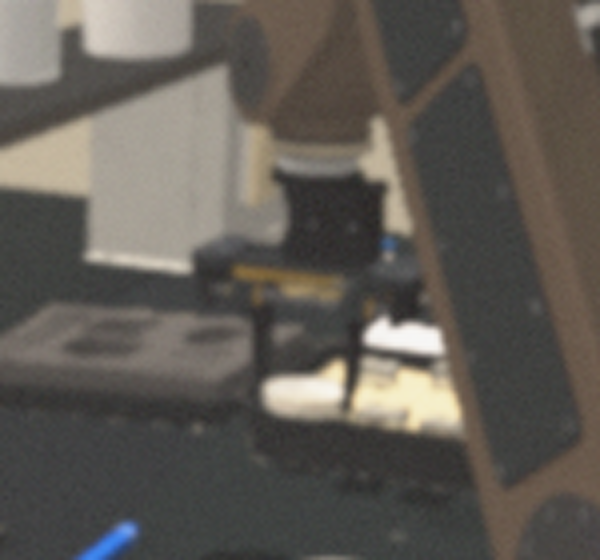

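>>> arm_command(
  motion=[-1, 0, -10, 0, 0, 0, 0, -1, 0, -30, 0, 0, 0, 0, -1, 0, -60, 0, 0, 0, 0.1, -1, 0, -95, 0, 0, 0, 0.1, -1, 1, -135, 0, 0, 0, 0.1, -1, 1, -175, 0, 0, 0, 0.16, -1, 1, -215, 0, 0, 0, 0.16, -1, 2, -255, 0, 0, 0, 0.16, -1, 2, -295, 0, 0, 0, 0.16, -1, 2, -330, 0, 0, 0, 0.16, -1, 2, -355, 0, 0, 0, 0.16, -1, 2, -375, 0, 0, 0, 0.16, -1, 1.5, -384, 0, 0, 0, 0.16, -1, 1.5, -387, 0, 0, 0, 0.16, -1, 1.5, -387, 0, 0, 0, 0.16, -1, 1.5, -387, 0, 0, 0, 0.16],
)

```text
t: 6.2
eef_pos: [519.7, 7.3, 99.3]
tcp_rot: [3.141, 0.0, -0.001]
ft_force: [-0.1, 0.8, -0.2]
opening: 0.694
```

```bash
python3 -c "
from h import *
plan(520.7,8,30,0)
q,e=env.read_camera('side');p,e=env.read_camera('top')
b=cv2.resize(q[160:300,230:390],None,fx=4,fy=4,interpolation=cv2.INTER_CUBIC)
cv2.imwrite('pics/b4.png',b[:,:,::-1])
a=cv2.resize(p[160:300,250:400],None,fx=4,fy=4,interpolation=cv2.INTER_CUBIC)
cv2.imwrite('pics/a4.png',a[:,:,::-1])
"
```

```text
t 6.2 pos [519.7   7.3  99.3] rpy [ 1.7999e+02  2.0000e-02 -4.0000e-02] F [-0.1  0.8 -0.2] open 0.694  SHIFT [ 1.  -0.7 69.3] TURN [ 0.01  0.02 -0.04] dist 69
```

View pics/b4.png

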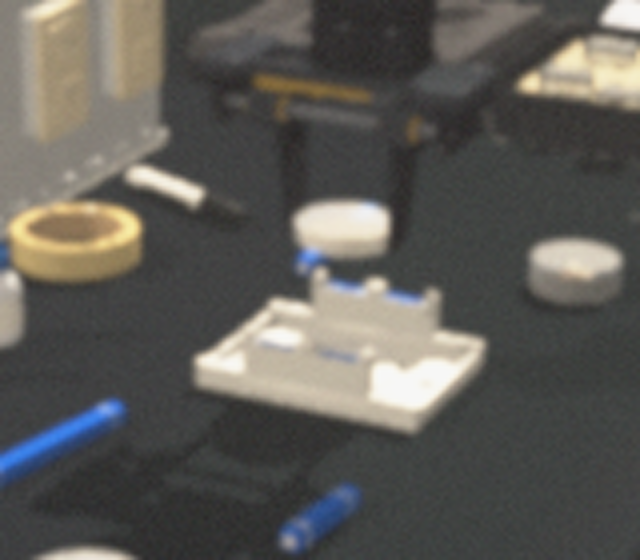

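View pics/a4.png

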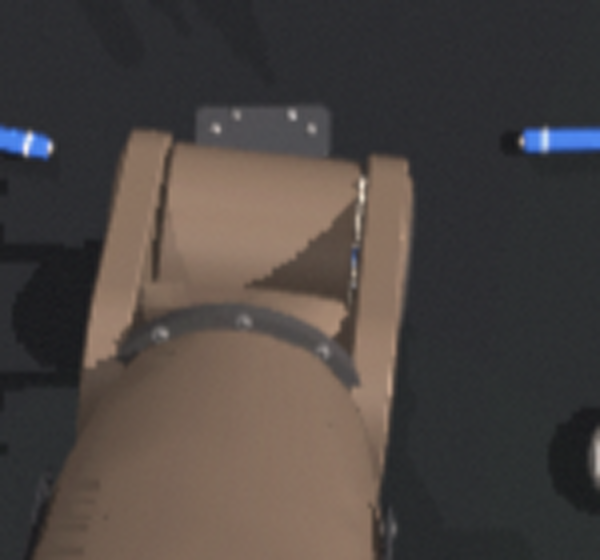

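```bash
cat >> h.py <<'E'
def circ(cx,cy,z,r=34,n=72):
    a=np.linspace(0,2*np.pi,n); return np.c_[cx+r*np.cos(a),cy+r*np.sin(a),np.full(n,z)]
def overlay(fn,cam,pic,curves,x0,x1,y0,y1,S=5):
    b=cv2.resize(pic[y0:y1,x0:x1],None,fx=S,fy=S,interpolation=cv2.INTER_CUBIC)[:,:,::-1].copy()
    for P,col in curves:
        uv=((w2pix(cam,P)-[x0,y0]+.5)*S-.5).round().astype(np.int32)
        cv2.polylines(b,[uv.reshape(-1,1,2)],False,col,1)
    cv2.imwrite(fn,b)
def traycurves(cx=520.7,cy=8.):
    o=np.array([cx,cy,0]); q=lambda *p:o+np.array(p,float)
    return [(q(*[[-80,-60,14],[80,-60,14],[80,60,14],[-80,60,14],[-80,-60,14]]),(0,255,0)),
     (q(*[[-46,60,0],[-46,60,48],[46,60,48],[46,60,0]]),(0,255,0)),(q(*[[-46,-50,14],[-46,-50,48],[46,-50,48],[46,-50,14]]),(0,255,255))]
E
sed -i 's/q=lambda \*p:o+np.array(p,float)/q=lambda *p:o+np.array(p,float)/' h.py
python3 -c "
from h import *
q,e=env.read_camera('side'); s=env.state()['eef_pos']
overlay('pics/b5.png','side',q,traycurves()+[(circ(s[0],s[1],s[2]+12.2),(0,0,255)),(circ(s[0],s[1],s[2]-2.8,31),(255,0,0))],260,370,190,290,6)
"
```

```text
(no output)
```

View pics/b5.png

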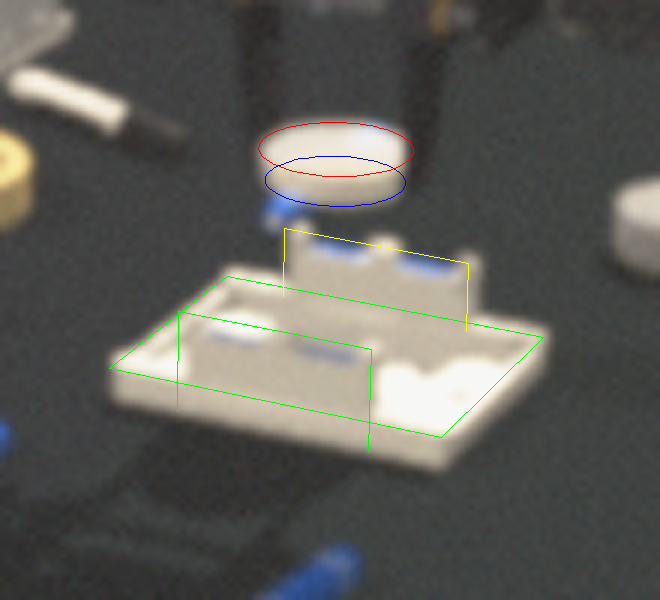

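>>> arm_command(
  motion=[-1, 0, 0, 20, 0, 0, 0, -1, 0, 0, 45, 0, 0, 0, -1, 0, 0, 65, 0, 0, 0, -1, 0, 0, 78, 0, 0, 0, -1, 0, 0, 84, 0, 0, 0, -1, 0, 0, 87, 0, 0, 0, -1, 0, 0, 87, 0, 0, 0, -1, 0, 0, 87, 0, 0, 0],
)

```text
t: 7.15
eef_pos: [520.1, 7.9, 13.2]
tcp_rot: [3.141, -0.001, 0.0]
ft_force: [-1.2, -0.4, 0.1]
opening: 0.699
```

```bash
python3 -c "
from h import *
plan(520,7.5,9,0)
q,e=env.read_camera('side'); s=env.state()['eef_pos']
overlay('pics/b6.png','side',q,traycurves()+[(circ(s[0],s[1],s[2]+12.2),(0,0,255)),(circ(s[0],s[1],s[2]-2.8,31),(255,0,0))],260,370,190,290,6)
plan(520,7.5,9,0)
"
```

```text
t 7.15 pos [520.1   7.9  13.2] rpy [ 1.7999e+02 -6.0000e-02  0.0000e+00] F [-1.2 -0.4  0.1] open 0.699  SHIFT [-0.1  0.4  4.2] TURN [ 0.01 -0.06  0.  ] dist 4
t 7.2 pos [520.1   7.9  13.2] rpy [ 1.7999e+02 -6.0000e-02  1.0000e-02] F [-0.1 -0.1 -0.1] open 0.7  SHIFT [-0.1  0.4  4.2] TURN [ 0.01 -0.06  0.01] dist 4
```

View pics/b6.png

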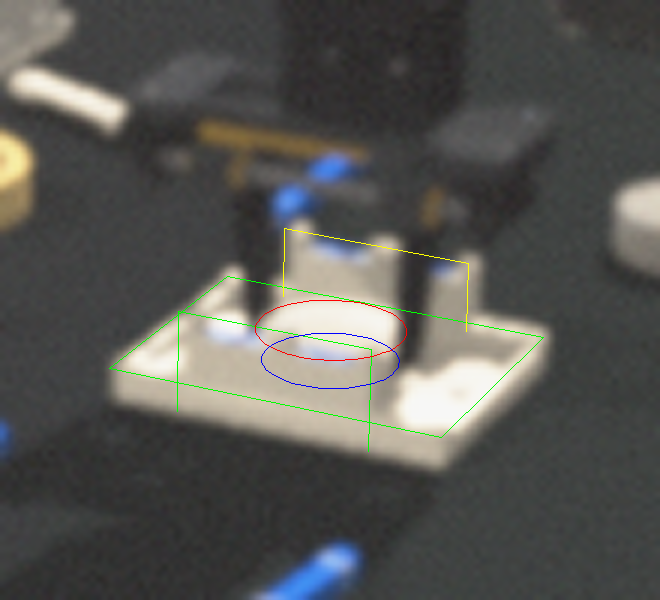

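>>> arm_command(
  motion=[-1, -0.4, 0.2, 1, 0, 0, 0, -1, -0.4, 0.2, 2, 0, 0, 0, -1, -0.4, 0.2, 3, 0, 0, 0, -1, -0.4, 0.2, 3.7, 0, 0, 0, -1, -0.4, 0.2, 3.7, 0, 0, 0],
)

```text
t: 7.7
eef_pos: [519.3, 7.8, 8.7]
tcp_rot: [3.142, 0.0, 0.0]
ft_force: [-0.5, -1.3, -0.3]
opening: 0.7
```

```bash
python3 -c "
from h import *
plan(520,7.5,9,0);env.read_camera('top');plan(520,7.5,9,0)
"
```

```text
t 7.7 pos [519.3   7.8   8.7] rpy [1.8e+02 1.0e-02 0.0e+00] F [-0.5 -1.3 -0.3] open 0.7  SHIFT [ 0.7  0.3 -0.3] TURN [0.   0.01 0.  ] dist 1
t 7.75 pos [519.3   7.8   8.7] rpy [ 1.8e+02  1.0e-02 -0.0e+00] F [-0.1 -0.  -0.1] open 0.696  SHIFT [ 0.7  0.3 -0.3] TURN [ 0.    0.01 -0.  ] dist 1
```

No contact yet; lower in small steps until it touches.

>>> arm_command(
  motion=[-1, 0.3, 0, 0.5, 0, 0, 0, -1, 0.3, 0, 0.8, 0, 0, 0, -1, 0.3, 0, 0.8, 0, 0, 0],
)

```text
t: 8.05
eef_pos: [519.5, 7.8, 8.5]
tcp_rot: [3.141, 0.0, 0.0]
ft_force: [-2.8, 0.0, 8.7]
opening: 0.699
```

Contact (8.7 N up). Release gently.

>>> arm_command(
  motion=[0.45, 0, 0, 0, 0, 0, 0, 0.8, 0, 0, 0, 0, 0, 0, 0.9, 0, 0, 0, 0, 0, 0, 0.9, 0, 0, 0, 0, 0, 0, 0.9, 0, 0, -20, 0, 0, 0, 0.9, 0, 0, -60, 0, 0, 0, 0.9, 0, 0, -110, 0, 0, 0, 0.9, 0, 0, -150, 0, 0, 0],
)

```text
t: 8.85
eef_pos: [519.6, 7.8, 160.3]
tcp_rot: [3.141, -0.001, 0.0]
ft_force: [1.0, 0.5, -0.3]
opening: 0.948
```

```bash
python3 -c "
from h import *
plan(623.8,-212.8,150,1)
q,e=env.read_camera('side')
overlay('pics/b7.png','side',q,traycurves()+[(circ(519.6,7.8,21),(0,0,255))],260,370,190,290,6)
"
```

```text
t 8.85 pos [519.6   7.8 160.3] rpy [ 1.7999e+02 -4.0000e-02  0.0000e+00] F [ 1.   0.5 -0.3] open 0.948  SHIFT [104.2 220.6  10.4] TURN [ 0.01 -0.04 -1.  ] dist 244
```

View pics/b7.png

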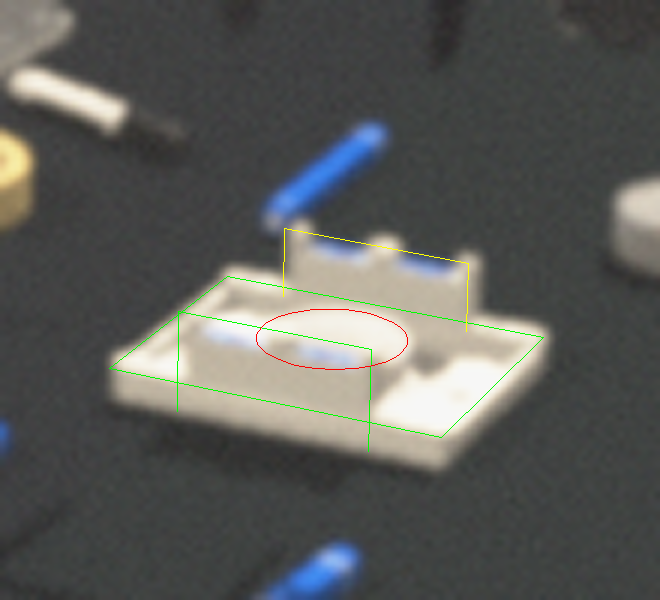

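>>> arm_command(
  motion=[1, 21, 45, 0, 0, 0, -0.5, 1, 42, 90, 5, 0, 0, -1, 1, 63, 135, 10, 0, 0, -1, 1, 84, 180, 30, 0, 0, -1, 1, 104.2, 220.6, 60, 0, 0, -1, 1, 104.2, 220.6, 90, 0, 0, -1, 1, 104.2, 220.6, 100, 0, 0, -1, 1, 104.2, 220.6, 100, 0, 0, -1],
)

```text
t: 9.7
eef_pos: [622.8, -212.0, 56.4]
tcp_rot: [-3.14, 0.003, 0.017]
ft_force: [-0.7, 0.6, 0.6]
opening: 1.001
```

```bash
python3 -c "
from h import *
plan(623.8,-212.8,3,1)
p,e=env.read_camera('top')
overlay('pics/a8.png','top',p,traycurves()+[(circ(519.6,7.8,21),(0,0,255)),(circ(520.7,8,21),(255,0,0))],260,370,190,290,6)
q,e=env.read_camera('side')
overlay('pics/b8.png','side',q,[],260,390,150,250,5)
"
```

```text
t 9.7 pos [ 622.8 -212.    56.4] rpy [-179.91    0.19    1.  ] F [-0.7  0.6  0.6] open 1.001  SHIFT [ 1.2  0.9 53.4] TURN [-0.09  0.19 -0.  ] dist 53
```

View pics/a8.png

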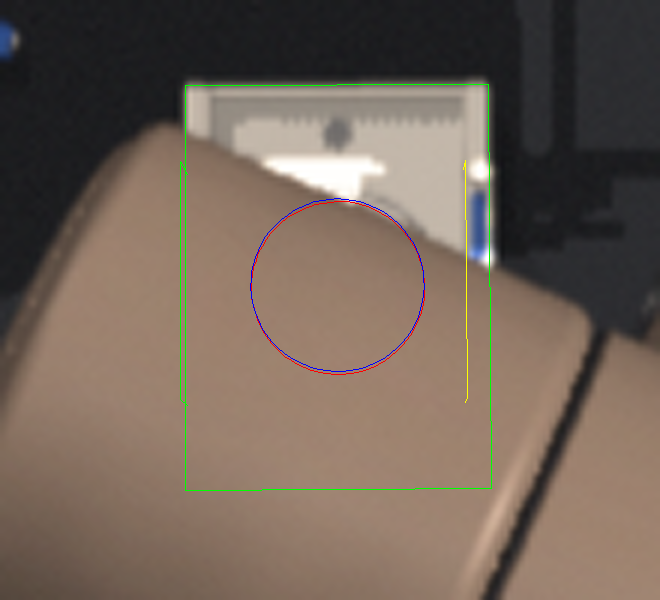

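View pics/b8.png

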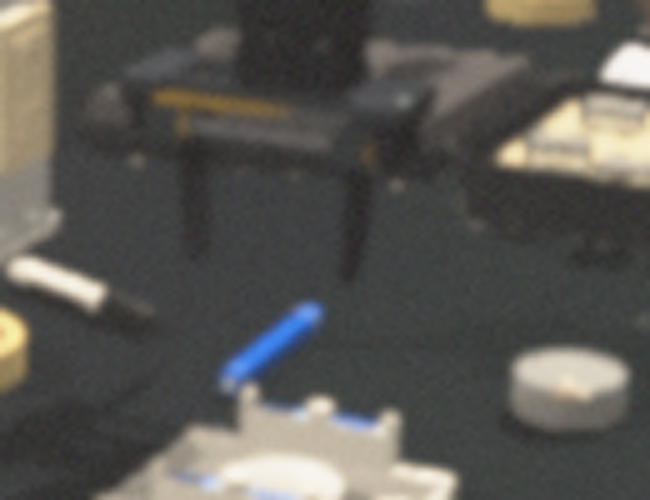

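>>> arm_command(
  motion=[1, 1, 0.8, 30, 0, 0, 0, 1, 1, 0.8, 46, 0, 0, 0, 1, 1, 0.8, 53.5, 0, 0, 0, 1, 1, 0.8, 53.5, 0, 0, 0, 0, 1, 0.8, 53.5, 0, 0, 0, -1, 1, 0.8, 53.5, 0, 0, 0, -1, 1, 0.8, 53.5, 0, 0, 0, -1, 1, 0.8, 53.5, 0, 0, 0, -1, 1, 0.8, 53.5, 0, 0, 0, -1, 1, 0.8, 53.5, 0, 0, 0, -1, 1, 0.8, 53.5, 0, 0, 0, -1, 1, 0.8, 53.5, 0, 0, 0],
)

```text
t: 11.0
eef_pos: [624.9, -213.6, 4.5]
tcp_rot: [3.142, 0.0, 0.017]
ft_force: [0.1, -0.5, 0.9]
opening: 0.385
```

```bash
python3 -c "
from h import *
plan(600,-360,110,0)
"
```

```text
t 11.0 pos [ 624.9 -213.6    4.5] rpy [180.   0.   1.] F [ 0.1 -0.5  0.9] open 0.385  SHIFT [ -27.4  145.9 -105.5] TURN [0. 0. 1.] dist 182
```

>>> arm_command(
  motion=[-1, -0.5, 0, 1, 0, 0, 0, -1, -0.5, 0, 1, 0, 0, 0, -1, -0.5, 0, 1, 0, 0, 0, -1, -0.5, 0, 1, 0, 0, 0, -1, -0.5, 0, 1, 0, 0, 0, -1, -0.5, 0, 1, 0, 0, 0],
)

```text
t: 11.6
eef_pos: [624.4, -213.6, 3.5]
tcp_rot: [3.141, -0.0, 0.017]
ft_force: [-0.0, 1.5, -0.0]
opening: 0.122
```

>>> arm_command(
  motion=[-1, 0, 0, -15, 0, 0, 0, -1, 0, 0, -50, 0, 0, 0, -1, -5, 30, -90, 0, 0, 0.5, -1, -15, 75, -105, 0, 0, 1, -1, -22, 115, -105, 0, 0, 1, -1, -27, 146, -105, 0, 0, 1, -1, -27, 180, -105, 0, 0, 1, -1, -27, 190, -105, 0, 0, 1],
)

```text
t: 12.4
eef_pos: [600.1, -407.3, 109.7]
tcp_rot: [3.14, -0.001, -0.002]
ft_force: [0.5, 0.5, -0.9]
opening: 0.127
```

```bash
python3 -c "
from h import *
plan(520.7+22,8,110,0)
p,e=env.read_camera('top')
overlay('pics/a9.png','top',p,traycurves()+[(circ(520.7,8,21),(255,0,0))],260,370,190,290,6)
q,e=env.read_camera('side')
overlay('pics/b9.png','side',q,[],260,420,130,250,4)
"
```

```text
t 12.4 pos [ 600.1 -407.3  109.7] rpy [ 1.7992e+02 -7.0000e-02 -1.4000e-01] F [ 0.5  0.5 -0.9] open 0.127  SHIFT [ -58.4 -415.1   -0.9] TURN [ 0.08 -0.07 -0.14] dist 419
```

View pics/a9.png

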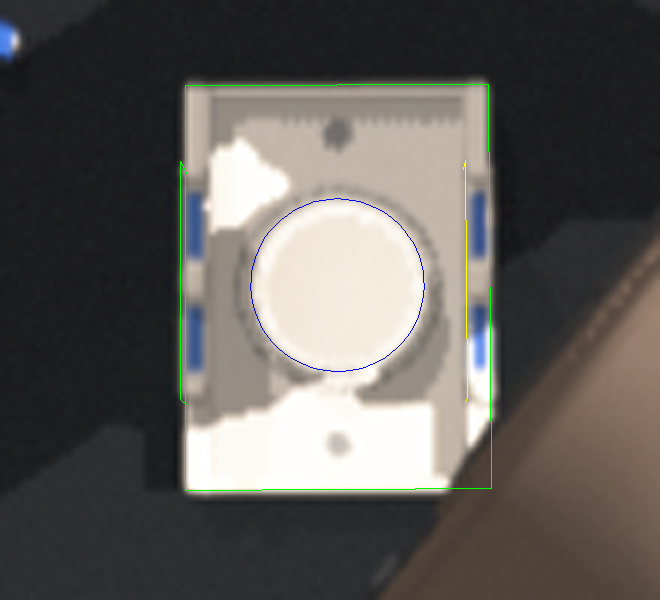

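View pics/b9.png

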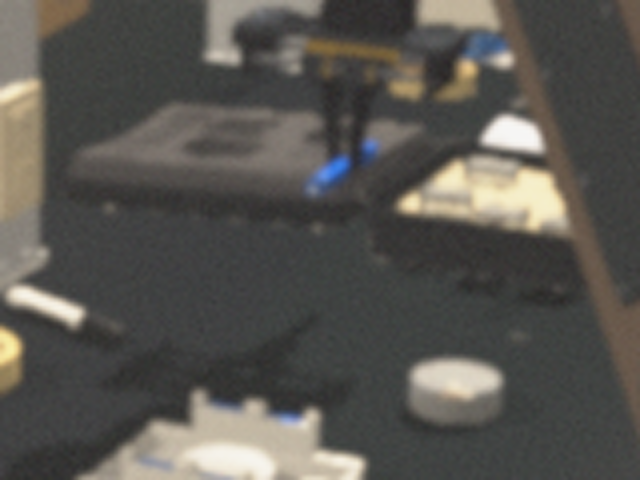

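>>> arm_command(
  motion=[-1, -3, -20, 0, 0, 0, -0.14, -1, -8, -60, 0, 0, 0, -0.14, -1, -15, -105, 0, 0, 0, -0.14, -1, -22, -150, 0, 0, 0, -0.14, -1, -28, -195, 0, 0, 0, -0.14, -1, -35, -240, 0, 0, 0, -0.14, -1, -41, -285, 0, 0, 0, -0.14, -1, -47, -325, 0, 0, 0, -0.14, -1, -52, -360, 0, 0, 0, -0.14, -1, -56, -388, 0, 0, 0, -0.14, -1, -58, -405, 0, 0, 0, -0.14, -1, -58.5, -413.5, 0, 0, 0, -0.14, -1, -58.5, -413.5, 10, 0, 0, -0.14, -1, -58.5, -413.5, 30, 0, 0, -0.14, -1, -58.5, -413.5, 40, 0, 0, -0.14, -1, -58.5, -413.5, 40, 0, 0, -0.14],
)

```text
t: 14.1
eef_pos: [541.4, 9.0, 67.0]
tcp_rot: [-3.141, 0.003, 0.002]
ft_force: [-0.2, -0.3, -0.3]
opening: 0.126
```

```bash
python3 -c "
from h import *
plan(541.8,7.0,44,0)
q,e=env.read_camera('side')
overlay('pics/b10.png','side',q,[],260,370,190,290,6)
plan(541.8,7.0,44,0)
"
```

```text
t 14.1 pos [541.4   9.   67. ] rpy [-1.7999e+02  1.7000e-01  1.0000e-01] F [-0.2 -0.3 -0.3] open 0.126  SHIFT [ 0.5  2.  23. ] TURN [-0.01  0.17  0.1 ] dist 23
t 14.15 pos [541.9   9.   67.9] rpy [-1.8e+02  9.0e-02  1.0e-01] F [-0.5 -0.6 -0.6] open 0.121  SHIFT [-0.1  2.  23.9] TURN [-0.    0.09  0.1 ] dist 24
```

View pics/b10.png

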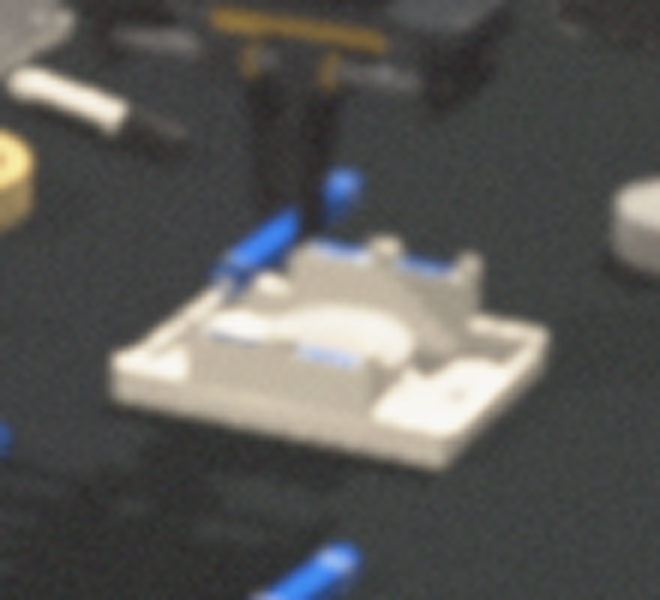

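>>> arm_command(
  motion=[-1, 0, 2, 10, 0, 0, 0, -1, 0, 2, 16, 0, 0, 0, -1, 0, 2, 20, 0, 0, 0, -1, 0, 2, 22, 0, 0, 0, -1, 0, 2, 22, 0, 0, 0, -1, 0, 2, 22, 0, 0, 0],
)

```text
t: 14.75
eef_pos: [542.3, 7.5, 46.6]
tcp_rot: [3.141, -0.0, 0.003]
ft_force: [0.2, -0.2, -0.1]
opening: 0.123
```

```bash
python3 -c "
from h import *
plan(541.8,7.0,43.5,0)
q,e=env.read_camera('side')
overlay('pics/b11.png','side',q,[],260,370,190,290,6)
plan(541.8,7.0,43.5,0)
"
```

```text
t 14.75 pos [542.3   7.5  46.6] rpy [ 1.7999e+02 -1.0000e-02  1.4000e-01] F [ 0.2 -0.2 -0.1] open 0.123  SHIFT [-0.5  0.5  3.1] TURN [ 0.01 -0.01  0.14] dist 3
t 14.8 pos [542.3   7.5  46.7] rpy [ 1.7999e+02 -2.0000e-02  1.4000e-01] F [ 1.1  0.1 -1.3] open 0.121  SHIFT [-0.5  0.5  3.2] TURN [ 0.01 -0.02  0.14] dist 3
```

View pics/b11.png

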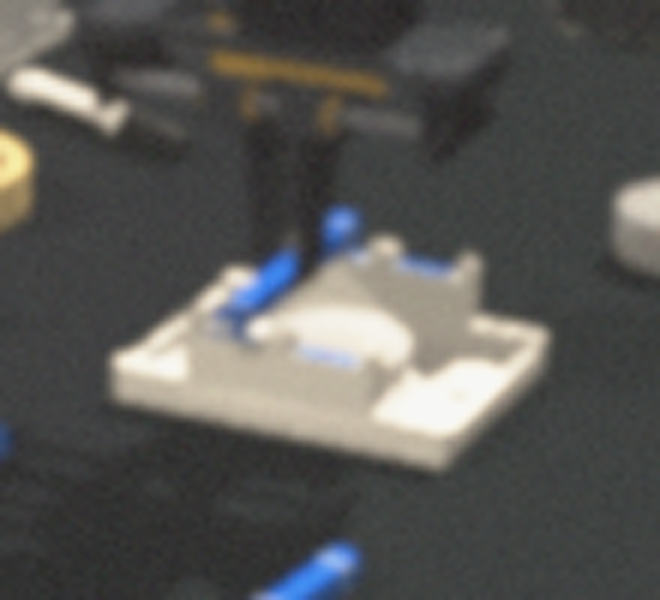

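>>> arm_command(
  motion=[-1, -0.5, 0.5, 1, 0, 0, 0.14, -1, -0.5, 0.5, 2, 0, 0, 0.14, -1, -0.5, 0.5, 2.8, 0, 0, 0.14, -1, -0.5, 0.5, 3.5, 0, 0, 0.14, -1, -0.5, 0.5, 3.5, 0, 0, 0.14],
)

```text
t: 15.3
eef_pos: [541.7, 7.0, 43.4]
tcp_rot: [3.141, -0.0, 0.0]
ft_force: [-1.7, -0.2, 5.6]
opening: 0.122
```

>>> arm_command(
  motion=[-0.4, 0, 0, 0, 0, 0, 0, -0.4, 0, 0, 0, 0, 0, 0, -0.4, 0, 0, 0, 0, 0, 0, -0.4, 0, 0, 0, 0, 0, 0, -0.4, 0, 0, -5, 0, 0, 0, -0.4, 0, 0, -30, 0, 0, 0, -0.4, 0, 0, -70, 0, 0, 0, 1, 0, 0, -110, 0, 0, 0],
)

```text
t: 16.1
eef_pos: [541.3, 7.0, 154.3]
tcp_rot: [-3.142, 0.001, -0.0]
ft_force: [-0.4, 0.4, -0.1]
opening: 0.338
```

```bash
python3 -c "
from h import *
q,e=env.read_camera('side')
overlay('pics/b12.png','side',q,[],260,370,190,290,6)
plan(632.3,201.1,120,-11.7)
"
```

```text
t 16.15 pos [543.7   6.9 160.5] rpy [ 1.7995e+02 -4.3000e-01  1.0000e-02] F [2.4 0.  6. ] open 0.378  SHIFT [  88.3 -194.2   41. ] TURN [ 1.000e-02 -4.400e-01  1.171e+01] dist 217
```

View pics/b12.png

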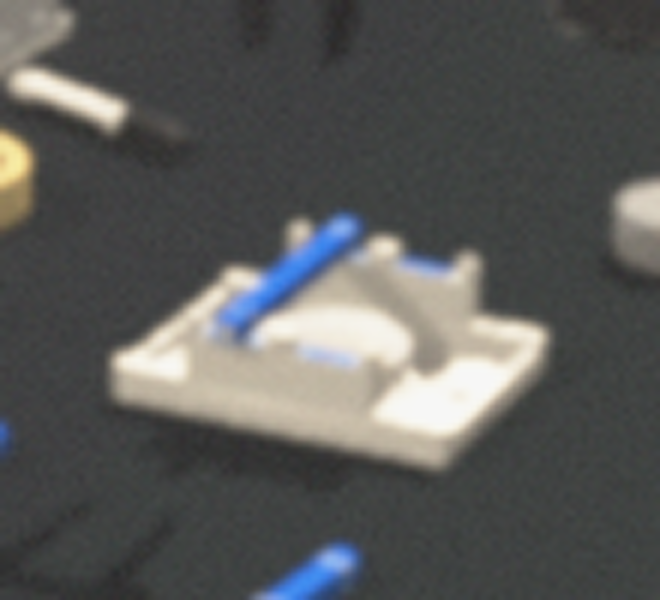

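>>> arm_command(
  motion=[1, 20, -43, 0, 0, 0, 3, 1, 40, -86, 10, 0, 0, 6, 1, 60, -129, 30, 0, 0, 9, 1, 80, -170, 55, 0, 0, 11.7, 1, 90.5, -194, 80, 0, 0, 11.7, 1, 90.5, -194, 95, 0, 0, 11.7, 1, 90.5, -194, 95, 0, 0, 11.7, 1, 90.5, -194, 95, 0, 0, 11.7],
)

```text
t: 16.95
eef_pos: [632.1, 200.2, 58.5]
tcp_rot: [3.141, 0.0, -0.205]
ft_force: [0.1, -0.3, 1.0]
opening: 0.989
```

```bash
python3 -c "
from h import *
plan(632,201,3.5,-11.7)
q,e=env.read_camera('side')
overlay('pics/b13.png','side',q,[],180,310,200,310,5)
plan(632,201,3.5,-11.7)
"
```

```text
t 16.95 pos [632.1 200.2  58.5] rpy [ 1.7998e+02  1.0000e-02 -1.1730e+01] F [ 0.1 -0.3  1. ] open 0.989  SHIFT [-0.2 -0.8 55. ] TURN [ 0.02  0.01 -0.03] dist 55
t 17.0 pos [632.5 200.1  59.2] rpy [-1.7998e+02 -6.0000e-02 -1.1750e+01] F [0.5 0.1 0.8] open 0.996  SHIFT [-0.7 -0.8 55.7] TURN [-0.02 -0.06 -0.05] dist 56
```

View pics/b13.png

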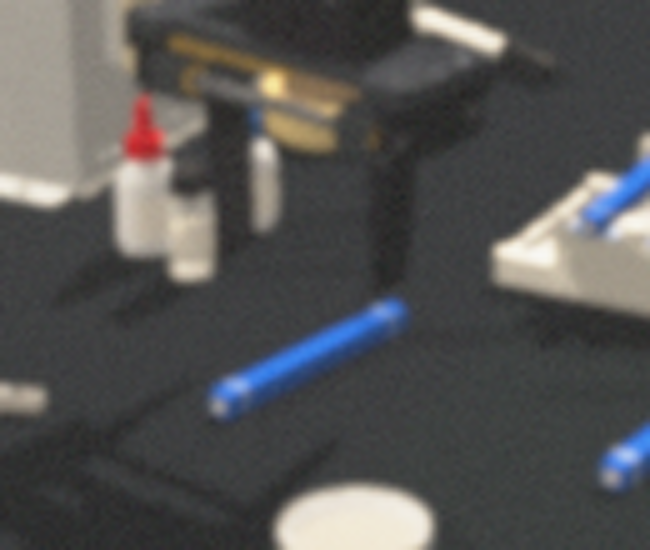

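```bash
python3 -c "
from h import *
d=np.load('top0.npy'); c=env.calibration('top'); M=np.array(c['cam_to_world'])
v,u=np.mgrid[105:160,225:310]; D=d[105:160,225:310]
P=np.stack([(u-c['cx'])/c['fx']*D,(v-c['cy'])/c['fy']*D,D],-1)@M[:3,:3].T+M[:3,3]
m=(P[...,2]>25)&(D>0); n,l,st,ce=cv2.connectedComponentsWithStats(m.astype(np.uint8))
for i in range(1,n):
  Q=P[l==i]
  if len(Q)>8: print(len(Q),Q.min(0).round(),Q.max(0).round())
"
```

```text
176 [772.  93.  26.] [802. 124.  90.]
176 [742.  44.  27.] [773.  75.  90.]
103 [737. 119.  26.] [759. 140.  68.]
```

>>> arm_command(
  motion=[1, -0.4, -0.8, 30, 0, 0, 0, 1, -0.4, -0.8, 47, 0, 0, 0, 0.5, -0.4, -0.8, 55.5, 0, 0, 0, -1, -0.4, -0.8, 55.5, 0, 0, 0, -1, -0.4, -0.8, 55.5, 0, 0, 0, -1, -0.4, -0.8, 55.5, 0, 0, 0, -1, -0.4, -0.8, 55.5, 0, 0, 0, -1, -0.4, -0.8, 55.5, 0, 0, 0, -1, -0.4, -0.8, 55.5, 0, 0, 0, -1, -0.4, -0.8, 55.5, 0, 0, 0, -1, -0.4, -0.8, 55.5, 0, 0, 0, -1, -0.4, -0.8, 55.5, 0, 0, 0, -1, -0.4, -0.8, 55.5, 0, 0, 0, -1, -0.4, -0.8, 55.5, 0, 0, 0, -1, -0.4, -0.8, 55.5, 0, 0, 0, -1, -0.4, -0.8, 55.5, 0, 0, 0],
)

```text
t: 18.6
eef_pos: [632.0, 201.8, 2.5]
tcp_rot: [3.142, -0.0, -0.204]
ft_force: [0.6, 0.2, -0.7]
opening: 0.122
```

```bash
python3 -c "
from h import *
plan(520.7-23,7.5,110,0)
"
```

```text
t 18.6 pos [632.  201.8   2.5] rpy [ 1.80e+02 -1.00e-02 -1.17e+01] F [ 0.6  0.2 -0.7] open 0.122  SHIFT [ -92.1  217.5 -107.5] TURN [ 0.00e+00 -1.00e-02 -1.17e+01] dist 260
```

>>> arm_command(
  motion=[-1, 0, 0, -15, 0, 0, 0, -1, 0, 0, -50, 0, 0, 0, -1, -5, 12, -90, 0, 0, -1, -1, -20, 47, -107.5, 0, 0, -3, -1, -36, 85, -107.5, 0, 0, -6, -1, -53, 125, -107.5, 0, 0, -9, -1, -69, 162, -107.5, 0, 0, -11.7, -1, -82, 192, -107.5, 0, 0, -11.7, -1, -90, 210, -107.5, 0, 0, -11.7, -1, -92.2, 216.5, -100, 0, 0, -11.7, -1, -92.2, 216.5, -80, 0, 0, -11.7, -1, -92.2, 216.5, -65, 0, 0, -11.7, -1, -92.2, 216.5, -65, 0, 0, -11.7, -1, -92.2, 216.5, -65, 0, 0, -11.7],
)

```text
t: 20.0
eef_pos: [498.2, 8.9, 67.7]
tcp_rot: [3.142, 0.0, 0.0]
ft_force: [0.2, 0.2, -0.6]
opening: 0.122
```

```bash
python3 -c "
from h import *
q,e=env.read_camera('side')
overlay('pics/b14.png','side',q,[],260,370,190,290,6)
plan(497.8,8.5,43.5,0)
"
```

```text
t 20.05 pos [498.3   8.8  68. ] rpy [ 1.7999e+02 -4.0000e-02  3.0000e-02] F [ 0.7  0.3 -0.9] open 0.127  SHIFT [-0.5  0.3 24.5] TURN [ 0.01 -0.04  0.03] dist 25
```

View pics/b14.png

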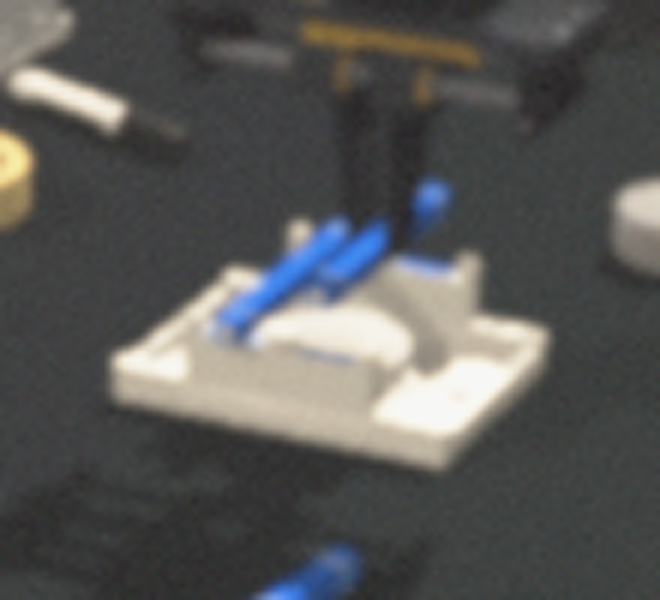

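>>> arm_command(
  motion=[-1, -0.5, 0.3, 10, 0, 0, 0, -1, -0.5, 0.3, 17, 0, 0, 0, -1, -0.5, 0.3, 20, 0, 0, 0, -1, -0.5, 0.3, 22, 0, 0, 0, -1, -0.5, 0.3, 22, 0, 0, 0, -1, -0.5, 0.3, 22, 0, 0, 0],
)

```text
t: 20.65
eef_pos: [497.4, 8.2, 45.6]
tcp_rot: [3.141, -0.0, -0.0]
ft_force: [0.8, 0.5, -0.3]
opening: 0.125
```

```bash
python3 -c "
from h import *
q,e=env.read_camera('side')
overlay('pics/b15.png','side',q,[],260,370,190,290,6)
plan(497.8,8.5,42.5,0)
"
```

```text
t 20.7 pos [497.4   8.2  45.7] rpy [ 1.7999e+02 -2.0000e-02 -0.0000e+00] F [-0.6 -0.1 -0.9] open 0.122  SHIFT [ 0.4 -0.3  3.2] TURN [ 0.01 -0.02 -0.  ] dist 3
```

View pics/b15.png

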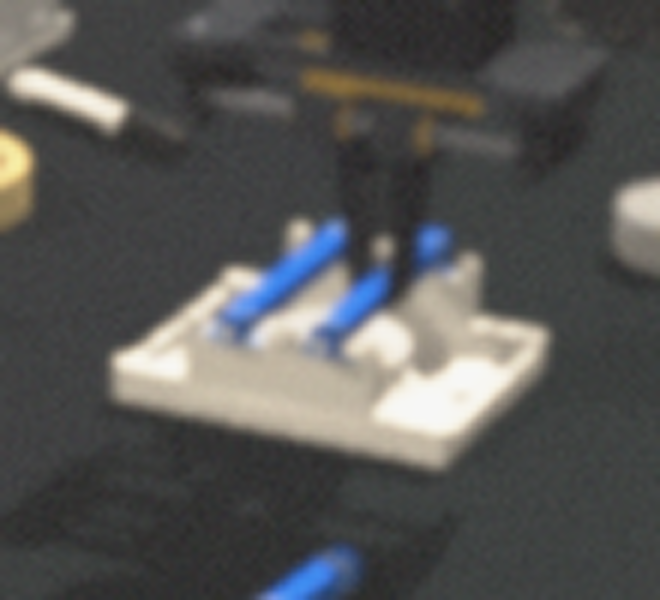

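>>> arm_command(
  motion=[-1, 0.4, -0.3, 1, 0, 0, 0, -1, 0.4, -0.3, 2, 0, 0, 0, -1, 0.4, -0.3, 2.8, 0, 0, 0, -1, 0.4, -0.3, 3.3, 0, 0, 0, -1, 0.4, -0.3, 3.3, 0, 0, 0],
)

```text
t: 21.2
eef_pos: [497.7, 8.5, 42.4]
tcp_rot: [3.142, -0.0, -0.0]
ft_force: [-0.5, -0.5, 3.9]
opening: 0.122
```

>>> arm_command(
  motion=[-0.4, 0, 0, 0, 0, 0, 0, -0.4, 0, 0, 0, 0, 0, 0, -0.4, 0, 0, 0, 0, 0, 0, -0.4, 0, 0, 0, 0, 0, 0, -0.4, 0, 0, -5, 0, 0, 0, -0.4, 0, 0, -30, 0, 0, 0, -0.4, 0, 0, -70, 0, 0, 0, 1, 0, 0, -100, 0, 0, 0, 1, 0, 0, -100, 0, 0, 0],
)

```text
t: 22.1
eef_pos: [499.2, 8.4, 146.0]
tcp_rot: [3.141, -0.006, 0.0]
ft_force: [0.6, 0.3, 0.3]
opening: 0.417
```

```bash
python3 -c "
from h import *
plan(519.2,352.5,60,0)
"
```

```text
t 22.1 pos [499.2   8.4 146. ] rpy [ 1.7995e+02 -3.7000e-01  1.0000e-02] F [0.6 0.3 0.3] open 0.417  SHIFT [  19.5 -344.2   85.8] TURN [ 0.05 -0.37  0.01] dist 355
```

>>> arm_command(
  motion=[1, 3, -45, 0, 0, 0, 0, 1, 6, -90, 0, 0, 0, 0, 1, 9, -135, 0, 0, 0, 0, 1, 12, -180, 0, 0, 0, 0, 1, 15, -225, 10, 0, 0, 0, 1, 18, -270, 25, 0, 0, 0, 1, 20, -315, 50, 0, 0, 0, 1, 21.5, -344, 75, 0, 0, 0, 1, 21.5, -344, 82, 0, 0, 0, 1, 21.5, -344, 82, 0, 0, 0],
)

```text
t: 23.1
eef_pos: [518.0, 352.3, 58.3]
tcp_rot: [3.14, 0.003, 0.001]
ft_force: [0.2, -0.6, 0.2]
opening: 0.999
```

```bash
python3 -c "
from h import *
p,e=env.read_camera('top')
overlay('pics/a16.png','top',p,[(circ(519.2,352.5,13),(0,0,255))]+traycurves(),140,370,170,300,3)
q,e=env.read_camera('side')
overlay('pics/b16.png','side',q,[],190,350,190,340,4)
plan(519.2,352.5,3,0)
"
```

```text
t 23.2 pos [519.3 351.7  60.4] rpy [ 1.7998e+02  1.0000e-02 -4.0000e-02] F [0.4 0.  1. ] open 1.0  SHIFT [-0.  -0.8 57.4] TURN [ 0.02  0.01 -0.04] dist 57
```

View pics/a16.png

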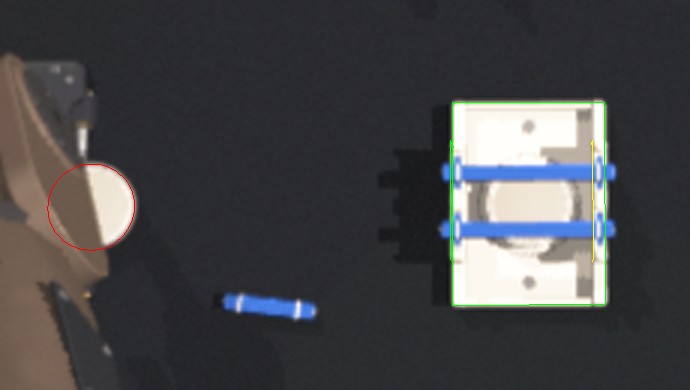

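View pics/b16.png

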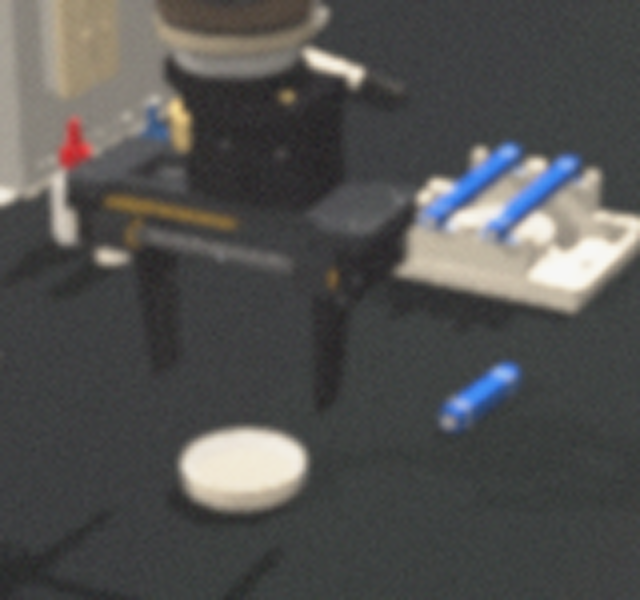

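Both bars sit squarely in their notches at top-crop rows 172 and 229, symmetric in y over the tray. The dish is under the gripper. Descend and grasp.

>>> arm_command(
  motion=[1, 0, -0.7, 30, 0, 0, 0, 1, 0, -0.7, 46, 0, 0, 0, 1, 0, -0.7, 53, 0, 0, 0, 1, 0, -0.7, 57.2, 0, 0, 0, 1, 0, -0.7, 57.2, 0, 0, 0, 0.4, 0, -0.7, 57.2, 0, 0, 0, -1, 0, -0.7, 57.2, 0, 0, 0, -1, 0, -0.7, 57.2, 0, 0, 0, -1, 0, -0.7, 57.2, 0, 0, 0, -1, 0, -0.7, 57.2, 0, 0, 0, -1, 0, -0.7, 57.2, 0, 0, 0, -1, 0, -0.7, 57.2, 0, 0, 0, -1, 0, -0.7, 57.2, 0, 0, 0],
)

```text
t: 24.5
eef_pos: [519.3, 353.3, 3.3]
tcp_rot: [-3.141, -0.0, 0.0]
ft_force: [-0.8, -0.1, 5.4]
opening: 0.699
```

```bash
python3 -c "
from h import *
plan(519.6,7.8,110,0)
"
```

```text
t 24.5 pos [519.3 353.3   3.3] rpy [-1.7999e+02 -2.0000e-02  0.0000e+00] F [-0.8 -0.1  5.4] open 0.699  SHIFT [   0.4  345.5 -106.8] TURN [-0.01 -0.02  0.  ] dist 362
```

>>> arm_command(
  motion=[-1, 0, 0, -8, 0, 0, 0, -1, 0, 0, -30, 0, 0, 0, -1, 0, 0, -65, 0, 0, 0, -1, 0, 8, -95, 0, 0, 0, -1, 0, 30, -107, 0, 0, 0, -1, 0, 65, -107, 0, 0, 0, -1, 0, 105, -107, 0, 0, 0, -1, 0, 145, -107, 0, 0, 0, -1, 0, 185, -107, 0, 0, 0, -1, 0, 225, -107, 0, 0, 0, -1, 0, 265, -107, 0, 0, 0, -1, 0, 300, -107, 0, 0, 0, -1, 0, 325, -107, 0, 0, 0, -1, 0, 340, -107, 0, 0, 0, -1, 0.4, 345, -107, 0, 0, 0, -1, 0.4, 345, -100, 0, 0, 0, -1, 0.4, 345, -85, 0, 0, 0, -1, 0.4, 345, -75, 0, 0, 0, -1, 0.4, 345, -75, 0, 0, 0, -1, 0.4, 345, -75, 0, 0, 0],
)

```text
t: 26.5
eef_pos: [519.5, 8.8, 77.8]
tcp_rot: [-3.142, 0.001, 0.001]
ft_force: [0.2, -0.2, 0.0]
opening: 0.699
```

```bash
python3 -c "
from h import *
q,e=env.read_camera('side'); s=env.state()['eef_pos']
overlay('pics/b17.png','side',q,[(circ(s[0],s[1],s[2]+11.7),(0,0,255))],260,370,190,290,6)
plan(519.6,8.2,55.3,0)
"
```

```text
t 26.55 pos [519.7   8.7  78.2] rpy [ 1.8e+02 -0.0e+00  4.0e-02] F [ 0.1 -0.8 -0.7] open 0.696  SHIFT [-0.1  0.5 22.9] TURN [ 0.   -0.    0.04] dist 23
```

View pics/b17.png

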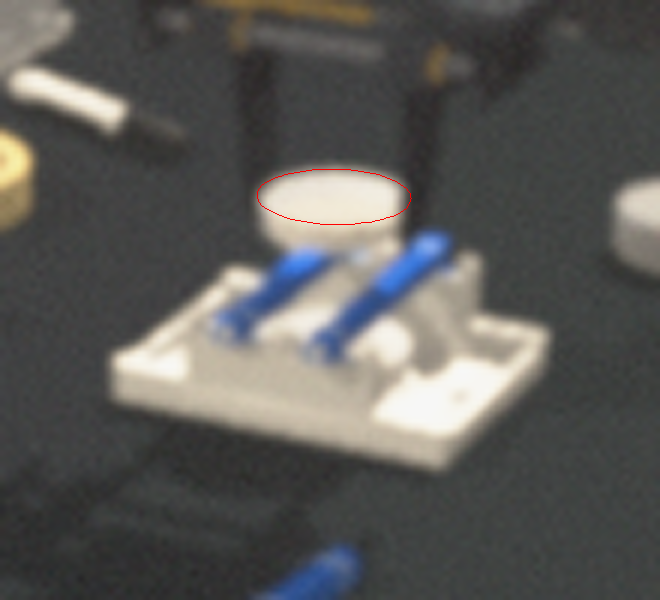

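>>> arm_command(
  motion=[-1, 0, 0.5, 8, 0, 0, 0, -1, 0, 0.5, 14, 0, 0, 0, -1, 0, 0.5, 18, 0, 0, 0, -1, 0, 0.5, 20, 0, 0, 0, -1, 0, 0.5, 21, 0, 0, 0, -1, 0, 0.5, 21, 0, 0, 0],
)

```text
t: 27.15
eef_pos: [519.6, 7.7, 56.9]
tcp_rot: [3.142, 0.0, -0.0]
ft_force: [0.1, 0.6, -0.5]
opening: 0.702
```

```bash
python3 -c "
from h import *
q,e=env.read_camera('side'); s=env.state()['eef_pos']
overlay('pics/b18.png','side',q,[],260,370,190,290,6)
plan(519.6,8.2,55.3,0)
"
```

```text
t 27.2 pos [519.6   7.7  57.1] rpy [ 1.7999e+02 -1.0000e-02 -0.0000e+00] F [ 0.6  0.4 -0.4] open 0.693  SHIFT [-0.  -0.5  1.8] TURN [ 0.01 -0.01 -0.  ] dist 2
```

View pics/b18.png

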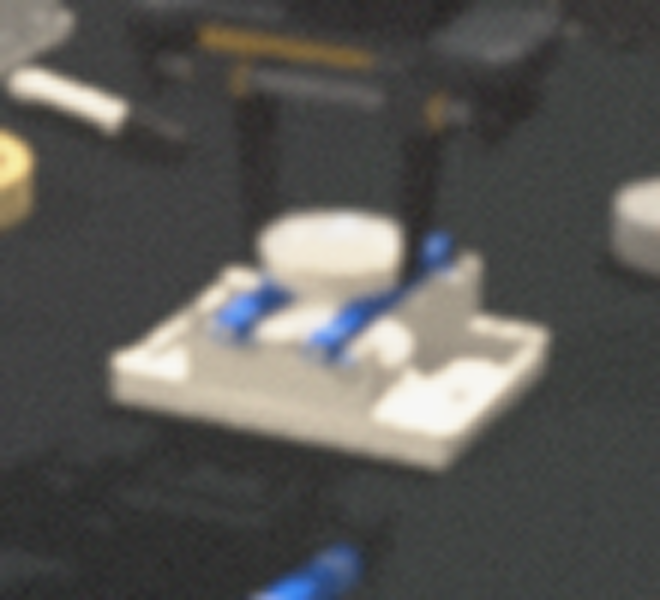

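>>> arm_command(
  motion=[-1, 0, -0.4, 0.8, 0, 0, 0, -1, 0, -0.4, 1.5, 0, 0, 0, -1, 0, -0.4, 1.9, 0, 0, 0, -1, 0, -0.4, 1.9, 0, 0, 0],
)

```text
t: 27.6
eef_pos: [519.6, 8.1, 55.2]
tcp_rot: [3.141, -0.0, 0.0]
ft_force: [-0.2, -0.1, 1.7]
opening: 0.698
```

>>> arm_command(
  motion=[-1, 0, 0, 0.4, 0, 0, 0, -1, 0, 0, 0.4, 0, 0, 0],
)

```text
t: 27.8
eef_pos: [519.6, 8.1, 55.2]
tcp_rot: [3.141, -0.0, 0.0]
ft_force: [-1.5, -0.5, 7.5]
opening: 0.702
```

Contact. Release and rise, then swing away to look.

>>> arm_command(
  motion=[0.45, 0, 0, 0, 0, 0, 0, 0.8, 0, 0, 0, 0, 0, 0, 0.9, 0, 0, 0, 0, 0, 0, 0.9, 0, 0, 0, 0, 0, 0, 0.9, 0, 0, -10, 0, 0, 0, 0.9, 0, 0, -40, 0, 0, 0, 0.9, 0, 0, -80, 0, 0, 0, 0.9, 0, 0, -110, 0, 0, 0, 0.9, 0, 40, -110, 0, 0, 0, 0.9, 0, 85, -110, 0, 0, 0, 0.9, 0, 130, -110, 0, 0, 0, 0.9, 0, 175, -110, 0, 0, 0, 0.9, 0, 220, -110, 0, 0, 0, 0.9, 0, 265, -110, 0, 0, 0, 0.9, 0, 310, -110, 0, 0, 0, 0.9, 0, 355, -110, 0, 0, 0, 0.9, 0, 390, -110, 0, 0, 0, 0.9, 0, 390, -110, 0, 0, 0],
)

```text
t: 29.6
eef_pos: [518.9, -385.9, 165.0]
tcp_rot: [3.14, -0.001, -0.003]
ft_force: [-0.2, 1.4, -1.5]
opening: 0.951
```

```bash
python3 -c "
from h import *
plan(0,0,0,0)
p,e=env.read_camera('top')
overlay('pics/a19.png','top',p,[(circ(520.7,8,67),(0,0,255))]+traycurves(),260,370,190,290,6)
q,e=env.read_camera('side')
overlay('pics/b19.png','side',q,[(circ(519.9,8,67),(0,0,255))],260,370,190,290,6)
cv2.imwrite('pics/full19.png',p[:,:,::-1])
from scipy import ndimage
d=e
p2,dt=env.read_camera('top'); c=env.calibration('top'); M=np.array(c['cam_to_world'])
u0=w2pix('top',[[520.7,8,67]])[0]; v,u=np.mgrid[0:480,0:640]; m=np.hypot(u-u0[0],v-u0[1])<12
D=dt[m]; P=np.c_[(u[m]-c['cx'])/c['fx']*D,(v[m]-c['cy'])/c['fy']*D,D]@M[:3,:3].T+M[:3,3]
A=np.c_[P[:,:2]-P[:,:2].mean(0),np.ones(len(P))]; print('plane slope deg',np.degrees(np.linalg.lstsq(A,P[:,2],rcond=None)[0][:2]),'z',np.median(P[:,2]))
"
```

```text
t 29.6 pos [ 518.9 -385.9  165. ] rpy [ 1.7993e+02 -4.0000e-02 -2.0000e-01] F [-0.2  1.4 -1.5] open 0.951  SHIFT [-520.4 -384.3  164.2] TURN [ 0.07 -0.04 -0.2 ] dist 667
plane slope deg [-0.08651875  1.01678033] z 67.84865638784242
```

View pics/a19.png

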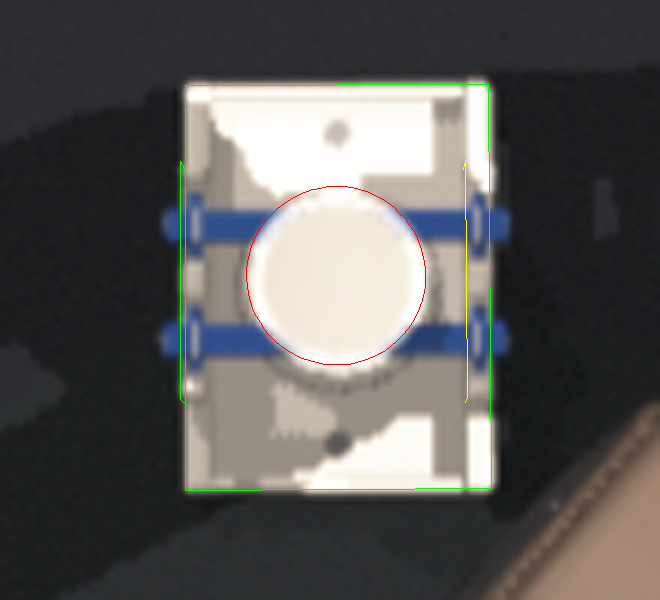

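View pics/b19.png

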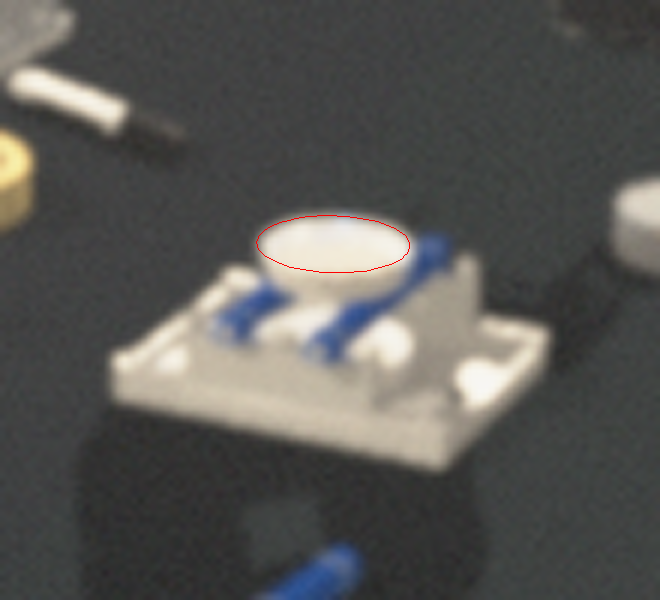

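View pics/full19.png

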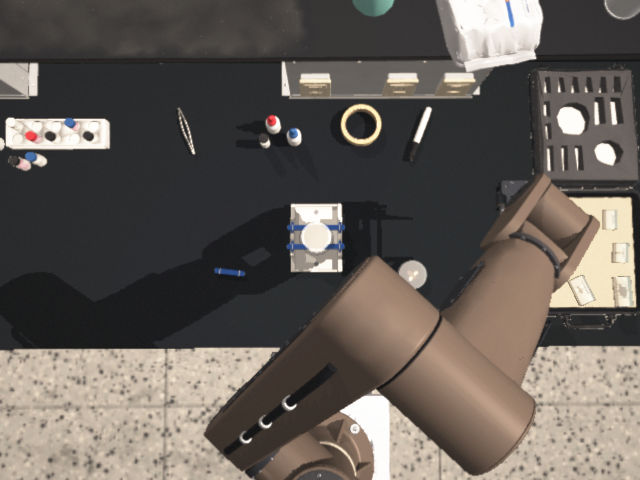

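```bash
python3 -c "
from h import *
print(env.job_done()); print(env.state()['t'])"
```

```text
the job is handed in; nothing more can be done
None
the job is handed in; nothing more can be done
```

I stacked the tray in the order asked and handed the job in at about 30 s, well under the 104 s limit. One dish is on the tray floor, the two long bars are in the far and near notch pairs, and the second dish is on the bars. The resin disc and short bar were left alone.

**Last checks:**
- **Lower dish:** before the bars went on, the top camera showed it within about 1 mm of the tray centre.
- **Bars:** both showed seated in their notches and even across the walls.
- **Upper dish:** it sits on the target circle in both camera views. Its top measured z = 67.8 mm, against 67 mm expected.
- **Contact forces:** at most about 9 N when setting things down.
- **Robot:** the gripper was clear of everything at hand-in.

**Checks that disagreed:**
- **Level of the upper dish:** a plane fitted to the depth image showed about 1° of tilt in y. I took this as camera noise, because the side view looks flat and the height is right, but I did not measure it a second way.
- **Side camera:** the networks' positions from it were about 10 mm off those from the top camera. I used my own top-camera measurements instead, and these agreed with the robot's position to about 1 mm when the first dish was placed.
- **Dish grip width:** the gripper read about 66 mm on the 68 mm lid. Both dishes were held securely all the same.

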